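# Unlatch the camera battery and hold it lifted

### The job

The camera battery is charged. Swing the keeper bar all the way aside so that it no longer covers the battery, then pinch the battery's two side catches together between the fingers while it is still seated, and draw it up out of the charging cradle without wrenching it or knocking the tape, model tree and lens cap about. End the job while still holding it, motionless and upright, by the squeezed catches, its underside at least 10 cm above the table; do not put it down or let go, and leave the keeper aside.

Things in the scene. Friction and masses are not known exactly. Their poses are not given: they have to be found in the camera images.
- dock: Grey charging cradle fixed to the table: block 88 (x) by 80 (y) by 36 mm high, pivot post beyond its +x end. Origin: on the table under the pocket's centre; z up, x towards the post and roughly away from the robot (yaw within 0.5 rad), y the line in which the catches are squeezed. Pocket floor 8 mm above the table. Ledges inside trap the catches' teeth until both are pressed.
- pack: Black battery, about 0.4 kg, upright in the cradle: case 70 (x) by 36 (y) by 90 mm. Origin: centre of its underside; axes as the cradle's, 1 mm play. On each y face a grey sprung catch plate, 26 mm wide, free to grip from 28 to 80 mm above the underside; 58 mm over both catches at rest, 48 pressed in. With catches at rest it lifts 2 mm and locks.
- catch_left_pad (a point): Centre of the ribbed thumb face on the outside of the +y catch, 62 mm above the battery's underside (70 mm above the table when seated), 29 mm from its middle plane at rest.
- catch_right_pad (a point): The same on the -y catch.
- catch_left (a joint): Inward travel of the +y catch: 0 at rest, 0.005 m fully pressed against its stop; frees its tooth from about 0.0035 m. Spring 4 N at rest, 8 N fully in.
- catch_right (a joint): The same for the -y catch.
- keeper (a joint): Swing of the aluminium keeper bar about its vertical post, rad. 0: bar over the battery along the cradle's -x; grows as its free end swings to the cradle's +y side; stops at -0.4 and 2.0. Clear of the battery and of a hand over it from about 1.3. Light friction (1 N at the knob): stays where left.
- keeper_pivot (a point): Centre of the bar at its pivot, 60 mm along +x of the cradle's origin, 108 mm above the table. Bar 86 by 16 by 8 mm, its underside 104 mm above the table (6 mm over the seated battery).
- keeper_knob (a point): Top centre of the upright black knob on the bar's free end, 70 mm from the pivot; knob 16 mm across, it stands up from the bar's top at 112 mm to 140 mm above the table.
- tape: Bystander: roll of grey cloth tape lying flat, 90 mm across, 24 mm high; origin at its underside.
- tree: Bystander: small model tree, green cone on a wooden foot, 48 mm across, 75 mm high; origin at its underside.
- lens_cap: Bystander: black lens cap, 68 mm across, 12 mm thick; origin at its underside.

How it is judged:
On the way, in this order (a step that is already met when the one before it is completed fails the run):
1. the keeper bar is swung aside (more than 1.2 rad) (value of joint keeper above 1.2 rad), for 0.2 s.
2. both catches are squeezed in while the battery is still seated (value of joint each of catch_left, catch_right above 0.0035 m and height (world z) of pack below 0.012 m and horizontal distance between pack and dock below 0.01 m and contact force between the fingers and pack above 2 N), for 0.1 s.
At the end, for the whole second after the job is handed in: The battery is held by the fingers (over 5 N) with both catches at least 3.5 mm in, its underside more than 100 mm above the table, within 0.25 rad of upright, slower than 20 mm/s, touching neither cradle nor keeper; the keeper is still swung aside by more than 1.2 rad (value of joint each of catch_left, catch_right above 0.0035 m and height (world z) of pack above 0.1 m and angle between pack's own z axis and vertical below 0.25 rad and linear speed of pack below 0.02 m/s and contact force between the fingers and pack above 5 N and contact force between pack and dock below 0.1 N and value of joint keeper above 1.2 rad); the arm keeps its last pose, push and grip.
It fails at once if the battery is wrenched or rammed against the cradle (over 60 N) (contact force between pack and dock above 60 N).
It fails at once if the tape is knocked away by more than 20 mm (distance of tape from where it was at the start of the episode above 0.02 m).
It fails at once if the tree is knocked away by more than 20 mm (distance of tree from where it was at the start of the episode above 0.02 m).
It fails at once if the lens cap is knocked away by more than 20 mm (distance of lens_cap from where it was at the start of the episode above 0.02 m).
It also fails if it takes over 51 s, if anything falls off the work surface, if the arm or the gripper's body presses on something with over 40 N, if the wrist force passes 120 N, or if a joint passes its speed limit or range.

### The arm

A 6-joint arm with a two-finger parallel gripper is mounted at the origin on the work surface. World frame = base frame: x ahead of the robot, y to its left, z up, the work surface at z = 0. Lengths are in m, angles in rad, forces in N, time in s.
With the tool pointing down it reaches from about 0.35 to 0.775 m from the base axis. Payload 7.3 kg.
Tool frame: the origin (TCP) lies midway between the tips of the shut fingers; the grasp point (between the pads) lies 19 mm behind it; z points along the fingers, y is the direction in which the jaws open and shut (so a half turn about z gives the same grasp; the last joint's range is limited). The gripper opens to 92 mm and grips with 3 to 60 N. Pads are 19 mm wide; open, the fingers measure 130 mm over their backs; the gripper's body (75 mm by 190 mm) begins 47 mm behind the grasp point.
Start: joints at [1.13, 0.342, 1.524, -0, 1.275, -0.146], TCP at [0.153, 0.502, 0.227] pointing down, gripper open.
Joint ranges: [-2.53, 2.53], [-0.77, 2.02], [0.04, 2.7], [-1, 4.14], [0.28, 2.66], [-3.11, 3.11]. Speed limits (rad/s): [2.57, 2.57, 3.14, 3.14, 3.14, 3.14].

### API

Orientations are given as a unit quaternion [x, y, z, w].
In Python, from workcell import monitor, vision, order gives the robot as it stands.
- The arm moves only by the tool servo_tool, never from a script. Its argument "increments" is text: rows parted by semicolons, each of 4 numbers parted by spaces: the shift along the tool's x, y, z in cm, then the turn about the tool's z in units of 6 degrees (1.0 is 6 degrees). A call has 1 to 20 rows; each row shifts and turns the commanded pose from where the row before left it, along the tool's axes as they then stand; what a row does not reach is not made up. A row lasts 1/8 s, in which the tool goes at most 62.5 mm and 10.7 degrees, less where a joint would pass 70% of its speed; a pose out of reach is approached as far as the arm can. A call with a gripper value outside its range is refused whole. "gripper" is the closure in counts, from 0 (fully open) to 255 (shut), set as the call begins (left out, the last holds). The fingers move at their own pace and stop on an object; "grip_force" is the grip in N (left out, the last holds). Time passes only in rows, so rows that do not move let the fingers close. It gives the time, the measured TCP pose, the force and the opening at its end, in the units of the state.
- monitor.sense(): the state, without advancing time (a new reading comes with each control period).
- vision.camera(name): name is "scene" or "top"; returns a dict with "frame" (384x512x3 uint8, red, green, blue), "camera_matrix" (3x3 intrinsics, pixels), "xyz" and "attitude" of the camera in the world. Camera axes: x right, y down, z forward; pixel columns grow to the right and rows downward; lengths in m; the calibration is good to about 2 mm. A picture is of the moment at which its call begins. There is no depth.
- order.finish_job(): hands the job in, once; it reports no verdict.
The state is a dict: "time": time; "q": joint angles; "qvel": joint speeds; "joint_efforts": joint torques, N m; "position": TCP position; "tcp_rot": TCP orientation; "contact_force": force on the tool from outside, world axes, zero at the start; "moment": the same for the moment, N m; "gripper_width": finger opening in m.
Only numpy, scipy, OpenCV 4.12 (cv2) and the standard library are available. Lean on these libraries where they do the work, as an engineer would, in place of code of your own. Each camera call takes 0.05 s, during which the arm holds its last target.

## Working session

There is one attempt and no reset: what is moved stays moved. The work goes in short steps, Python scripts to look and compute and a tool call to move; the robot and the scene stay as the last step left them, time stands still between calls to the robot, and variables do not carry over. Pictures are saved under pics/ and viewed, and the job is handed in when it is done.

Besides the shell and the picture viewer there is one more tool, called as a command line: name --argument value ..., lists and objects as JSON in quotes. servo_tool: Moves the arm, as the interface text tells. Its arguments: {"type":"object","properties":{"increments":{"type":"string"},"gripper":{"type":"number"},"grip_force":{"type":"number"}},"required":["increments"]}

```bash
mkdir -p pics; ls
python3 - <<'E'
from workcell import monitor, vision, order
import cv2,numpy as np,pickle
print(monitor.sense())
d={}
for n in("scene","top"):
    c=vision.camera(n); d[n]=c
    cv2.imwrite(f"pics/{n}0.png",cv2.cvtColor(c["frame"],cv2.COLOR_RGB2BGR))
    print(n,c["camera_matrix"],c["xyz"],c["attitude"])
pickle.dump(d,open("cam0.pkl","wb"))
E
```

```text
pics
{'time': 0.0, 'q': array([ 1.12999439e+00,  3.42717987e-01,  1.52502282e+00, -4.92641854e-05,
        1.27542180e+00, -1.46025885e-01]), 'qvel': array([-7.01939825e-05,  4.06256094e-04,  8.28470498e-05, -6.52635785e-05,
        1.01421085e-03,  1.25116095e-03]), 'joint_efforts': array([-2.21997420e-04, -4.31237698e+01, -2.44223481e+01,  7.17388233e-02,
        5.60841768e-02, -1.70287094e-04]), 'position': array([0.1523511 , 0.50196969, 0.22604541]), 'tcp_rot': array([ 1.46847827e-01,  9.89158784e-01, -7.58240898e-04, -2.04479180e-04]), 'contact_force': array([-0.39176267, -0.20692244,  0.80888773]), 'moment': array([ 0.02683947,  0.02720745, -0.02226886]), 'gripper_width': 0.09165947039779478}
scene [[489.46033879   0.         260.9669668 ]
 [  0.         489.46033879 191.36530745]
 [  0.           0.           1.        ]] [ 1.22154254 -0.58725405  0.8715384 ] [ 0.84204033  0.34159813 -0.1495138  -0.38977483]
top [[388.56366669   0.         255.8165538 ]
 [  0.         388.56366669 191.2972842 ]
 [  0.           0.           1.        ]] [0.45117084 0.09088075 1.09131769] [ 0.70691594 -0.70239004  0.05964283 -0.05797266]
```

View pics/scene0.png

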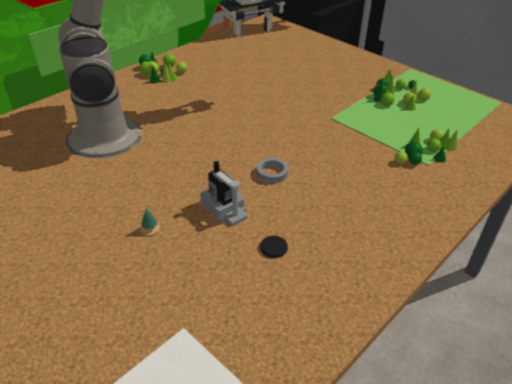

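View pics/top0.png

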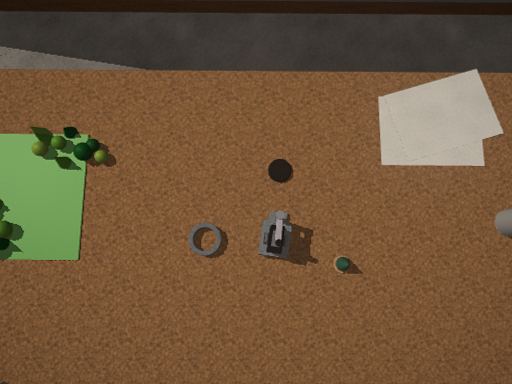

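```bash
cat > h.py <<'E'
import numpy as np,cv2,pickle
from scipy.spatial.transform import Rotation as R
def ray(c,u,v):
    K=c["camera_matrix"]; d=np.linalg.inv(K)@[u,v,1]; return c["xyz"],R.from_quat(c["attitude"]).as_matrix()@d
def onz(c,u,v,z):
    o,d=ray(c,u,v); return o+d*(z-o[2])/d[2]
def proj(c,p):
    q=R.from_quat(c["attitude"]).as_matrix().T@(np.asarray(p,float)-c["xyz"]); q=c["camera_matrix"]@q; return q[:2]/q[2]
def crop(c,u0,v0,w,h,s,fn):
    im=cv2.cvtColor(c["frame"],cv2.COLOR_RGB2BGR)[v0:v0+h,u0:u0+w]
    cv2.imwrite(fn,cv2.resize(im,None,fx=s,fy=s,interpolation=cv2.INTER_NEAREST))
E
python3 - <<'E'
from h import *
d=pickle.load(open("cam0.pkl","rb"))
t,s=d["top"],d["scene"]
for p in [(0,0,0),(.4,0,0),(.4,.1,0)]: print(proj(t,p),proj(s,p))
crop(t,240,195,80,75,8,"pics/topc.png"); crop(s,180,150,80,80,7,"pics/scc.png")
for n,u,v,z in [("tape",205,239,.024),("cap",279.5,171,.012),("tree",342,264,.0)]: print(n,onz(t,u,v,z))
E
```

```text
[288.76851715 434.30667974] [104.38918291 136.5204259 ]
[287.62228261 275.69175496] [186.95215545 195.99918014]
[251.23661909 275.4668818 ] [214.57684835 179.33062506]
tape [0.49769412 0.22672037 0.024     ]
cap [0.69153737 0.02193831 0.012     ]
tree [ 0.43251309 -0.15050663  0.        ]
```

View pics/topc.png

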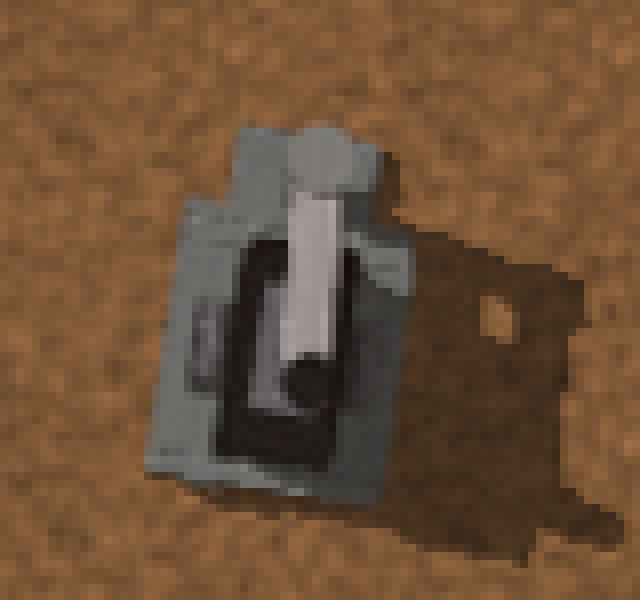

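View pics/scc.png

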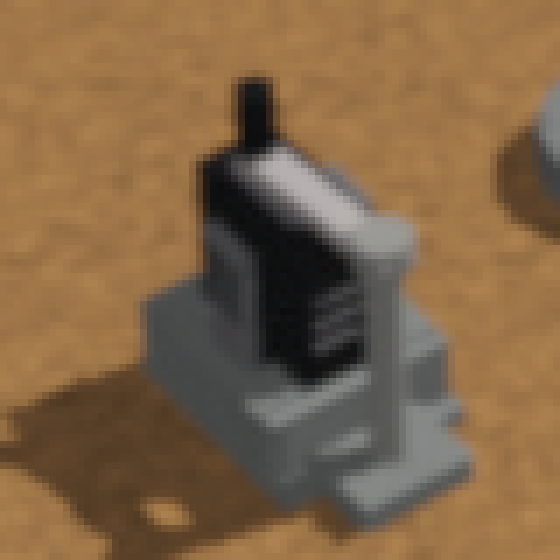

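Run:
```python
from h import *
d=pickle.load(open("cam0.pkl","rb"))
t,s=d["top"],d["scene"]
f=lambda x,y,z:onz(t,240+x/8-.5,195+y/8-.5,z)
def rect(cs,z,n):
    P=np.array([f(x,y,z) for x,y in cs]); # order +x+y,+x-y,-x+y,-x-y
    c=P.mean(0); ex=(P[0]+P[1]-P[2]-P[3])[:2]; ey=(P[0]-P[1]+P[2]-P[3])[:2]
    print(n,c,"yaw",np.arctan2(ex[1],ex[0]),np.arctan2(ey[1],ey[0])-np.pi/2,"size",np.linalg.norm(ex)/2,np.linalg.norm(ey)/2)
rect([(188,203),(413,235),(148,470),(380,503)],.036,"dock")
rect([(250,240),(357,247),(215,455),(332,468)],.098,"pack")
k=f(310,380,.14);p=f(320,160,.114);print("knob",k,"post",p,np.arctan2(*(p-k)[1::-1]),np.linalg.norm((p-k)[:2]))
# scene: pixel estimates
g=lambda x,y,z:onz(s,180+x/7-.5,150+y/7-.5,z)
print("scene knob",g(255,82,.14), "pad-y?",g(232,290,.07))
```

```text
dock [0.49977126 0.03692715 0.036     ] yaw -0.138238458346072 -0.1342324382740152 size 0.09063584247888776 0.07778036198937596
pack [0.49690326 0.03810177 0.098     ] yaw -0.13974563230366477 -0.08195695566288297 size 0.06954049244156975 0.035679629029382806
knob [0.48651948 0.03384434 0.14      ] post [0.55642492 0.02889448 0.114     ] -0.07068988494895752 0.07008046428234571
scene knob [0.48188949 0.03934624 0.14      ] pad-y? [0.49672675 0.01049048 0.07      ]
```

The scene picture shows the dock around (222,195) with the keeper post at its near end. Tape is at (272,170), the tree at (149,220) and the cap at (274,246). The top view puts the dock at about (0.499, 0.037) with yaw about -0.138, and the knob at about (0.487, 0.036). First I move above the knob with the jaws along the dock's y axis.

servo_tool --increments "0 0 0 -0.75; 0 0 0 -0.75; -2.8 -3 0 0; -2.8 -3 0 0; -2.8 -3 0 0; -2.8 -3 0 0; -2.8 -3 0 0; -2.8 -3 0 0; -2.8 -3 0 0; -2.8 -3 0 0; -2.8 -3 0 0; -2.8 -3 0 0; -2.8 -3 0 0; -2.8 -3 0 0; -2.8 -3 0 0; -2.8 -2.5 0 0; 0 0 0 0; 0 0 0 0" --gripper 0 --grip_force 20

```text
time: 2.35
position: [0.4832, 0.0379, 0.2263]
tcp_rot: [0.069, 0.998, 0.0, -0.001]
contact_force: [-0.3, 0.1, -0.4]
gripper_width: 0.0916
```

```bash
cat > look.py <<'E'
from workcell import monitor, vision
from h import *
import sys
def look(n):
    s=monitor.sense(); r=R.from_quat(s["tcp_rot"]).as_matrix()
    print("t",s["time"],"pos",s["position"].round(4),"gw",round(s["gripper_width"],4),"F",s["contact_force"].round(1),"M",s["moment"].round(2),"toolx ang",np.arctan2(r[1,0],r[0,0]).round(4),"tilt",r[:,2].round(4))
    d={}
    for c in("scene","top"):
        d[c]=vision.camera(c); 
    crop(d["scene"],150,90,140,140,4,f"pics/s_{n}.png"); crop(d["top"],190,150,140,130,4,f"pics/t_{n}.png")
    pickle.dump(d,open(f"cam_{n}.pkl","wb"))
    return s,d
if __name__=="__main__": look(sys.argv[1])
E
python3 look.py 1
```

```text
t 2.35 pos [0.4832 0.0379 0.2263] gw 0.0916 F [-0.3  0.1 -0.4] M [ 0.04  0.01 -0.01] toolx ang 3.0036 tilt [-1.3e-03  5.0e-04 -1.0e+00]
```

View pics/s_1.png

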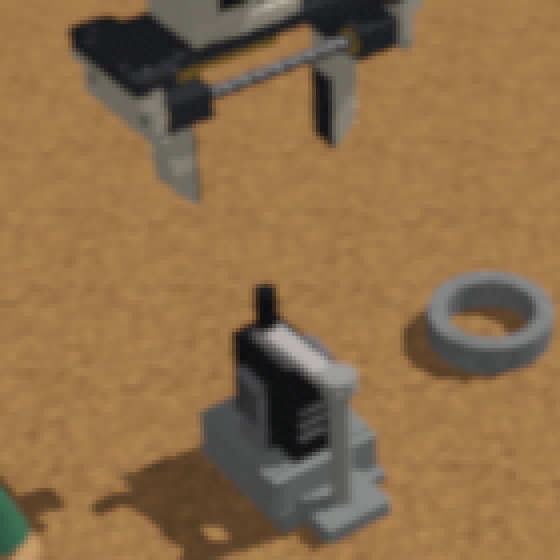

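View pics/t_1.png

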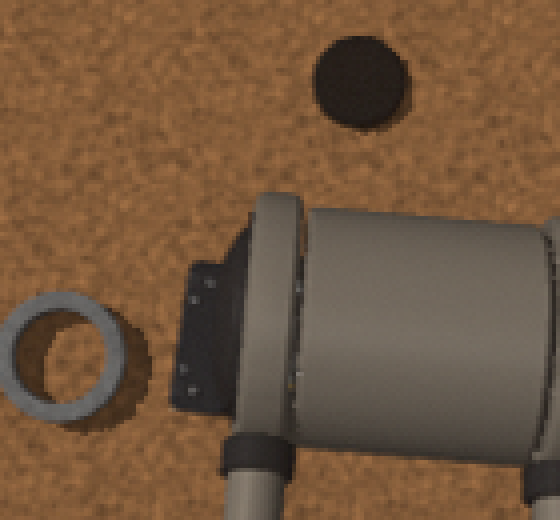

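The scene view shows the open fingers straddling above the knob, which is at crop pixel (265,290). I go down around the knob, then close partway to about 32 mm as a cage.

servo_tool --increments "-0.4 0 1.5 0; 0 0 1.5 0; 0 0 1.5 0; 0 0 1.5 0; 0 0 1.5 0; 0 0 1.5 0; 0 0 1.3 0; 0 0 0 0" --gripper 0

```text
time: 3.45
position: [0.487, 0.0373, 0.1225]
tcp_rot: [0.069, 0.998, 0.0, -0.001]
contact_force: [1.3, 0.2, 0.1]
gripper_width: 0.0915
```

servo_tool --increments "0 0 0 0; 0 0 0 0; 0 0 0 0; 0 0 0 0; 0 0 0 0" --gripper 165 --grip_force 5

```text
time: 4.08
position: [0.4878, 0.0369, 0.1238]
tcp_rot: [0.069, 0.998, 0.0, 0.0]
contact_force: [-0.2, -0.6, 0.7]
gripper_width: 0.0464
```

```bash
python3 look.py 2
```

```text
t 4.075 pos [0.4878 0.0369 0.1238] gw 0.0464 F [-0.2 -0.6  0.7] M [0.02 0.04 0.05] toolx ang 3.0039 tilt [ 3.e-04  0.e+00 -1.e+00]
```

View pics/s_2.png

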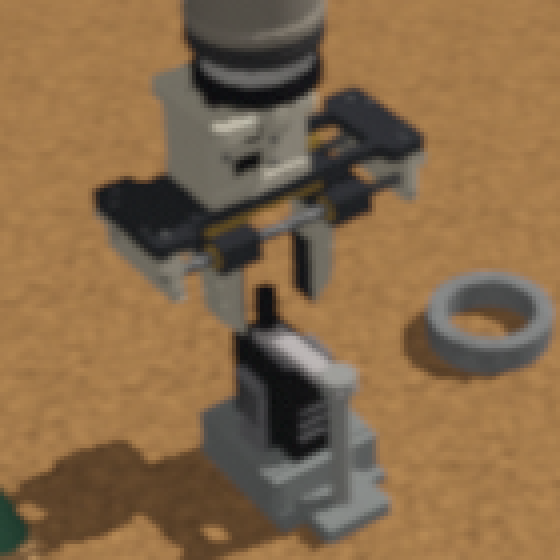

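servo_tool --increments "0 0 0 0; 0 0 0 0; 0 0 0 0; -0.04 0.73 0 1; -0.04 0.73 0 1; -0.04 0.73 0 1; -0.04 0.73 0 1; -0.04 0.73 0 1; -0.04 0.73 0 1; 0 0 0 0"

```text
time: 5.42
position: [0.5068, 0.0759, 0.1236]
tcp_rot: [0.373, 0.928, 0.0, -0.0]
contact_force: [0.4, 0.3, -0.3]
gripper_width: 0.0326
```

```bash
python3 look.py 3
```

```text
t 5.425 pos [0.5068 0.0759 0.1236] gw 0.0326 F [ 0.4  0.3 -0.3] M [-0.06 -0.02 -0.01] toolx ang 2.377 tilt [-0.e+00  1.e-04 -1.e+00]
```

View pics/s_3.png

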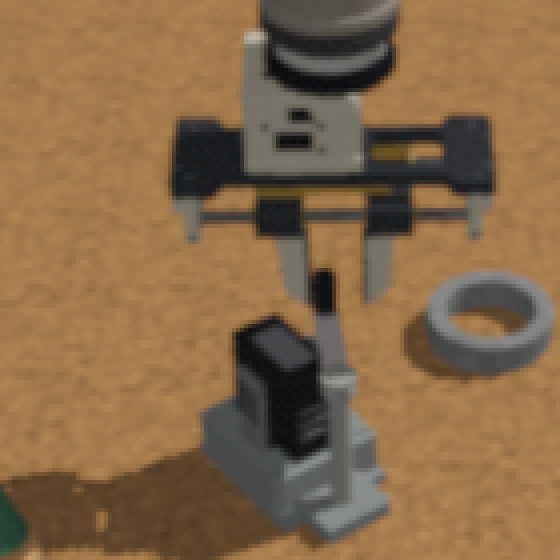

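The picture shows the bar swung about 0.5 rad, with the knob at crop (322,290) between the fingers. I continue the arc.

servo_tool --increments "-0.04 0.73 0 1; -0.04 0.73 0 1; -0.04 0.73 0 1; -0.04 0.73 0 1; -0.04 0.73 0 1; -0.04 0.73 0 1; -0.04 0.73 0 1; -0.04 0.73 0 1; -0.04 0.73 0 1; -0.04 0.73 0 1; -0.04 0.73 0 1; -0.04 0.73 0 1; 0 0 0 0; 0 0 0 0"

```text
time: 7.28
position: [0.5874, 0.0898, 0.1237]
tcp_rot: [0.847, 0.532, -0.0, -0.0]
contact_force: [0.0, -0.8, -0.3]
gripper_width: 0.0326
```

```bash
python3 look.py 4
```

```text
t 7.275 pos [0.5874 0.0898 0.1237] gw 0.0326 F [ 0.  -0.8 -0.3] M [-0.09  0.1   0.06] toolx ang 1.1215 tilt [-1.e-04  0.e+00 -1.e+00]
```

View pics/s_4.png

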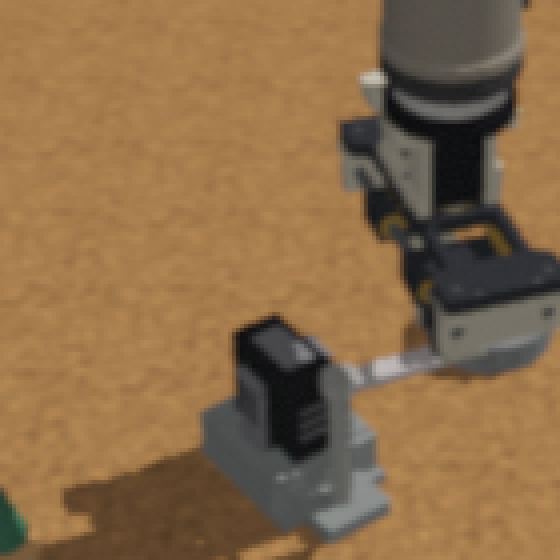

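The bar now points to the cradle's +y side. I open and rise, then check the keeper from above.

servo_tool --increments "0 0 0 0; 0 0 0 0; 0 0 0 0; 0 0 -1 0; 0 0 -2 0; 0 0 -2 0; 0 0 -2 0; 0 0 -2 0; 0 0 -2 0; 0 0 -2 -1.5; -3 0 0 -1.5; -3 0 0 -1.5; -3 0 0 -1.5; 0 0 0 -1.5; 0 0 0 -1.5; 0 0 0 -1.5; 0 0 0 -1.5; 0 0 0 -1.5; 0 0 0 -1.5; 0 0 0 0" --gripper 0

```text
time: 9.88
position: [0.5754, 0.0015, 0.2544]
tcp_rot: [0.225, 0.974, 0.0, 0.0]
contact_force: [-0.6, 0.2, 0.3]
gripper_width: 0.0919
```

```bash
python3 look.py 5
```

```text
t 9.875 pos [0.5754 0.0015 0.2544] gw 0.0919 F [-0.6  0.2  0.3] M [-0.03  0.01 -0.01] toolx ang 2.6884 tilt [ 8.e-04 -0.e+00 -1.e+00]
```

View pics/s_5.png

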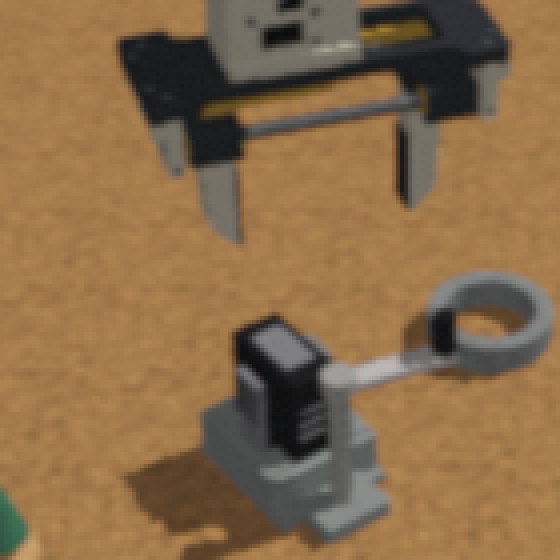

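View pics/t_5.png

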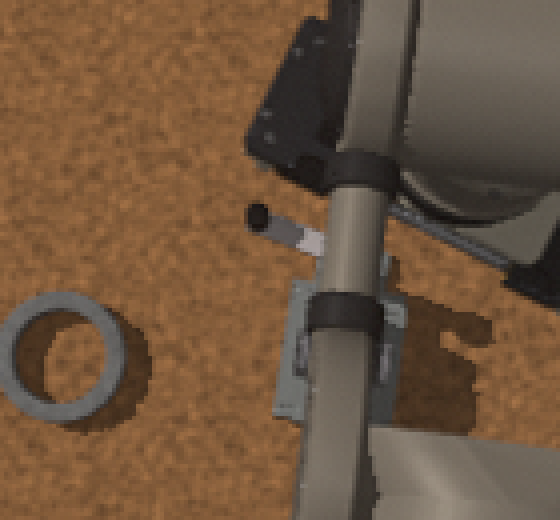

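Run:
```python
from h import *
d=pickle.load(open("cam_5.pkl","rb")); t,s=d["top"],d["scene"]
k=onz(t,190+257/4-.5,150+215/4-.5,.14); print("knob",k)
for piv in [(.557,.029),(.558,.0287)]:
    a=np.arctan2(k[1]-piv[1],k[0]-piv[0]); print("k",np.pi-.138-a,np.hypot(k[1]-piv[1],k[0]-piv[0]))
im=cv2.cvtColor(s["frame"],cv2.COLOR_RGB2BGR)[162:230,195:255]
cv2.imwrite("pics/s5z.png",cv2.resize(im,None,fx=10,fy=10,interpolation=cv2.INTER_CUBIC)[:600])
im=cv2.cvtColor(pickle.load(open("cam0.pkl","rb"))["top"]["frame"],cv2.COLOR_RGB2BGR)[208:260,254:296]
cv2.imwrite("pics/t0z.png",cv2.resize(im,None,fx=11,fy=11,interpolation=cv2.INTER_CUBIC))
```

```text
knob [0.58110857 0.09404254 0.14      ]
k 1.7877553336006318 0.06936681619273098
k 1.772721576585282 0.06930839466701427
```

View pics/s5z.png

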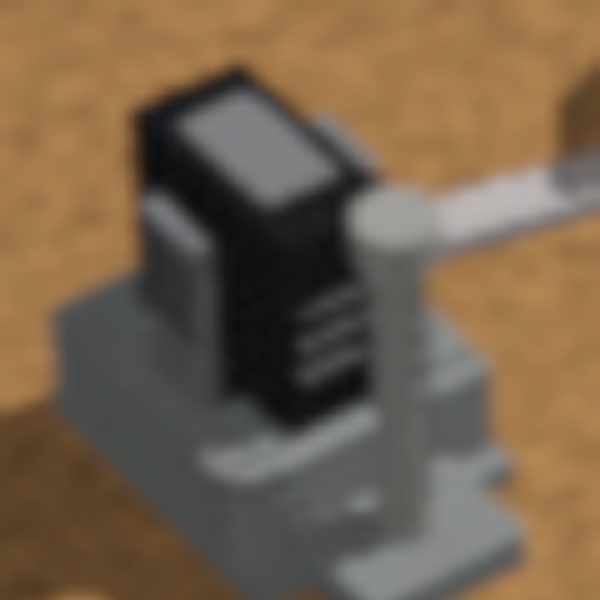

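View pics/t0z.png

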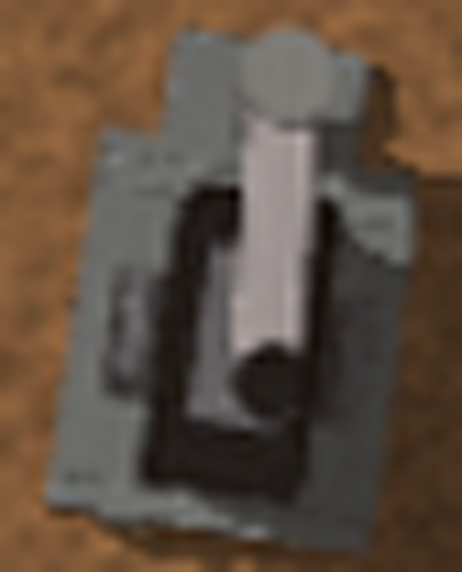

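Run:
```python
from h import *
s=pickle.load(open("cam_5.pkl","rb"))["scene"]; t=pickle.load(open("cam0.pkl","rb"))["top"]
fs=lambda x,y,z:onz(s,195+(x+.5)/10-.5,162+(y+.5)/10-.5,z)
ft=lambda x,y,z:onz(t,254+(x+.5)/11-.5,208+(y+.5)/11-.5,z)
def rect(f,cs,z,n):
    P=np.array([f(x,y,z) for x,y in cs]); c=P.mean(0); ex=(P[0]+P[1]-P[2]-P[3])[:2]; ey=(P[0]-P[1]+P[2]-P[3])[:2]
    print(n,c.round(4),"yaw",np.arctan2(ex[1],ex[0]).round(3),(np.arctan2(ey[1],ey[0])-np.pi/2).round(3),"size",np.linalg.norm(ex)/2,np.linalg.norm(ey)/2)
rect(fs,[(340,170),(275,208),(238,88),(180,128)],.098,"label scene")
rect(fs,[(372,175),(265,228),(240,68),(136,118)],.098,"pack scene")
rect(ft,[(183,187),(340,200),(143,485),(298,500)],.098,"pack top")
rect(ft,[(100,132),(415,175),(45,505),(370,550)],.036,"dock top")
print("post top",ft(287,78,.112),"scene",fs(397,215,.112), [np.array([.06*np.cos(-.138),.06*np.sin(-.138)])])
# catch top edges (z=?88) centre
```

```text
label scene [0.4938 0.0408 0.098 ] yaw -0.109 0.026 size 0.04161168586401191 0.021433641060225685
pack scene [0.4924 0.0404 0.098 ] yaw -0.114 -0.11 size 0.05555653340403308 0.032782064647381294
pack top [0.4965 0.0384 0.098 ] yaw -0.139 -0.083 size 0.06935141382619671 0.0361525665512772
dock top [0.5    0.0372 0.036 ] yaw -0.135 -0.13 size 0.0921311754706086 0.07917471534743319
post top [0.55629609 0.02842385 0.112     ] scene [0.54998968 0.03568517 0.112     ] [array([ 0.05942959, -0.00825374])]
```

Keeper is about 1.78 rad, knob at (0.581, 0.094). The views put the pack at about (0.4965, 0.038), yaw -0.135. I move above it.

servo_tool --increments "0 0 0 -1.5; 0 0 0 -1.54; 2 0.6 0 0; 2.1 0.7 0 0; 2.1 0.7 0 0; 2.1 0.6 0 0; 0 0 2 0; 0 0 3 0; 0 0 3 0; 0 0 3 0; 0 0 1.5 0; 0 0 0 0; 0 0 0 0"

```text
time: 11.6
position: [0.4971, 0.0383, 0.1296]
tcp_rot: [0.067, 0.998, 0.0, 0.001]
contact_force: [0.0, -0.4, -0.7]
gripper_width: 0.0916
```

```bash
python3 look.py 6
python3 - <<'E'
from h import *
s=pickle.load(open("cam_6.pkl","rb"))["scene"]
im=cv2.cvtColor(s["frame"],cv2.COLOR_RGB2BGR)[130:210,180:260]
cv2.imwrite("pics/s6z.png",cv2.resize(im,None,fx=7.5,fy=7.5,interpolation=cv2.INTER_CUBIC))
E
```

```text
t 11.6 pos [0.4971 0.0383 0.1296] gw 0.0916 F [ 0.  -0.4 -0.7] M [ 0.01 -0.06  0.02] toolx ang 3.0071 tilt [ 0.0015 -0.     -1.    ]
```

View pics/s6z.png

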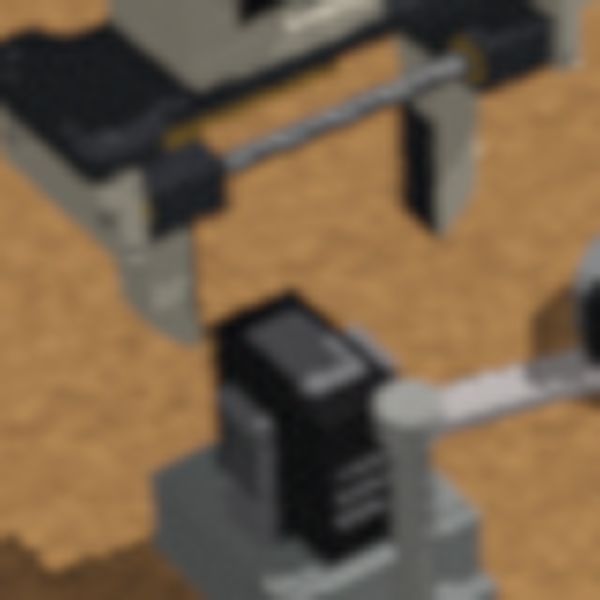

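View pics/t_6.png

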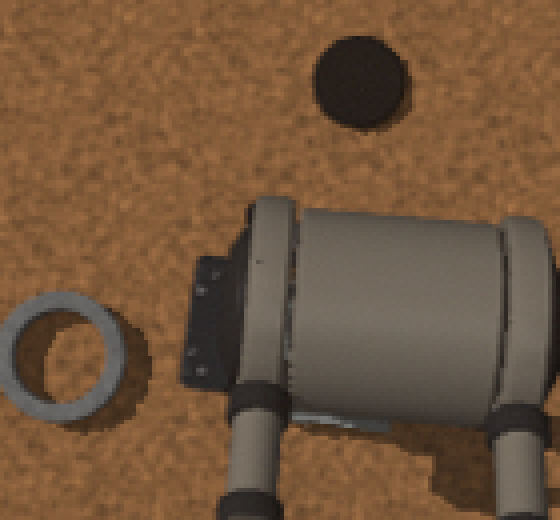

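Run:
```python
from h import *
s=pickle.load(open("cam_6.pkl","rb"))["scene"]
p=np.array([.4971,.0383,.1296]); a=3.0071; tx=np.array([np.cos(a),np.sin(a),0]); ty=np.array([-tx[1]*-1*1,0,0])
ty=np.array([np.sin(a),-np.cos(a),0]) ; print(ty)
z=lambda P:((proj(s,P)-[180,130]+.5)*7.5-.5).round(0)
for yy in(-.0458,.0458):
    for xx in(-.0095,.0095): print(yy,xx,z(p+tx*xx+ty*yy))
# predicted pack top corners/label for candidate
for c in[(.4965,.0382),(.4932,.0405)]:
    for X,Y in[(35,18),(35,-18),(-35,18),(-35,-18)]:
        print(c,X,Y,z(np.array([c[0],c[1],.098])-tx*X/1e3+ty*Y/1e3))
```

```text
[0.13408756 0.99096949 0.        ]
-0.0458 -0.0095 [203. 352.]
-0.0458 0.0095 [170. 322.]
0.0458 -0.0095 [433. 246.]
0.0458 0.0095 [399. 219.]
(0.4965, 0.0382) 35 18 [411. 390.]
(0.4965, 0.0382) 35 -18 [322. 433.]
(0.4965, 0.0382) -35 18 [290. 287.]
(0.4965, 0.0382) -35 -18 [202. 327.]
(0.4932, 0.0405) 35 18 [409. 382.]
(0.4932, 0.0405) 35 -18 [320. 425.]
(0.4932, 0.0405) -35 18 [288. 280.]
(0.4932, 0.0405) -35 -18 [201. 319.]
```

The finger tips in the scene view sit about 1 pixel above prediction. With that bias removed, the label centre agrees with the pack estimate within about 1.5 mm. I descend in steps.

servo_tool --increments "0 -0.07 1.5 0; 0 0 1.5 0; 0 0 1.5 0; 0 0 1.5 0; 0 0 1 0; 0 0 0.8 0; 0 0 0 0; 0 0 0 0"

```text
time: 12.7
position: [0.4967, 0.0377, 0.051]
tcp_rot: [0.067, 0.998, 0.0, 0.0]
contact_force: [0.3, 1.0, -0.0]
gripper_width: 0.0919
```

```bash
python3 look.py 7
python3 - <<'E'
from h import *
s=pickle.load(open("cam_7.pkl","rb"))["scene"]
im=cv2.cvtColor(s["frame"],cv2.COLOR_RGB2BGR)[150:230,180:260]
cv2.imwrite("pics/s7z.png",cv2.resize(im,None,fx=7.5,fy=7.5,interpolation=cv2.INTER_CUBIC))
E
```

```text
t 12.7 pos [0.4967 0.0377 0.051 ] gw 0.0919 F [ 0.3  1.  -0. ] M [ 0.02  0.02 -0.02] toolx ang 3.008 tilt [ 6.e-04  1.e-04 -1.e+00]
```

View pics/s7z.png

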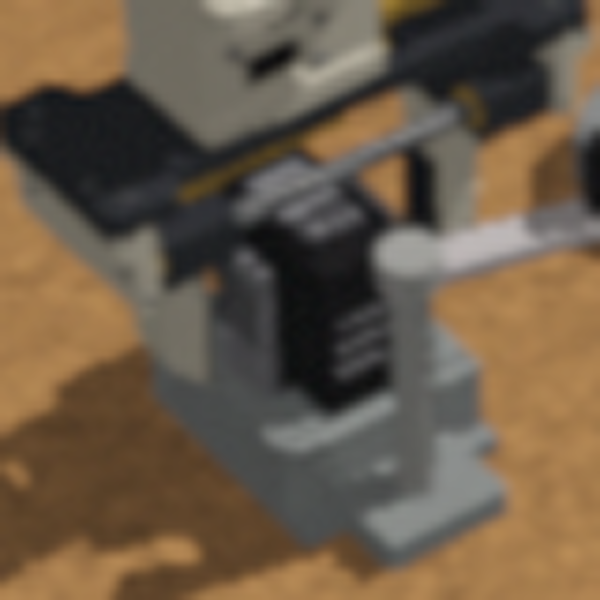

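servo_tool --increments "0 0 0 0; 0 0 0 0; 0 0 0 0; 0 0 0 0; 0 0 0 0; 0 0 0 0; 0 0 0 0" --gripper 103 --grip_force 15

```text
time: 13.68
position: [0.4965, 0.0377, 0.0507]
tcp_rot: [0.067, 0.998, 0.0, 0.0]
contact_force: [0.2, -0.1, 1.3]
gripper_width: 0.0546
```

servo_tool --increments "0 0 0 0; 0 0 0 0"

```text
time: 13.92
position: [0.4965, 0.0377, 0.0508]
tcp_rot: [0.067, 0.998, 0.0, 0.0]
contact_force: [-0.0, 0.4, 1.9]
gripper_width: 0.0546
```

At 54.6 mm the net y force is about 0, so the jaws are centred. I squeeze fully.

servo_tool --increments "0 0 0 0; 0 0 0 0; 0 0 0 0; 0 0 0 0" --gripper 140 --grip_force 35

```text
time: 14.42
position: [0.4965, 0.0378, 0.0508]
tcp_rot: [0.067, 0.998, 0.0, 0.0]
contact_force: [0.2, 2.5, 3.4]
gripper_width: 0.0441
```

servo_tool --increments "0 0 0 0; 0 0 0 0; 0 0 0 0; 0 0 0 0"

```text
time: 14.92
position: [0.4965, 0.0378, 0.0508]
tcp_rot: [0.067, 0.998, 0.0, 0.0]
contact_force: [-0.9, 2.6, 4.8]
gripper_width: 0.044
```

```bash
python3 look.py 8
python3 - <<'E'
from h import *
s=pickle.load(open("cam_8.pkl","rb"))["scene"]
im=cv2.cvtColor(s["frame"],cv2.COLOR_RGB2BGR)[150:230,180:260]
cv2.imwrite("pics/s8z.png",cv2.resize(im,None,fx=7.5,fy=7.5,interpolation=cv2.INTER_CUBIC))
E
```

```text
t 14.925 pos [0.4965 0.0378 0.0508] gw 0.044 F [-0.9  2.6  4.8] M [ 0.55  0.16 -0.05] toolx ang 3.0081 tilt [ 2.e-04  2.e-04 -1.e+00]
```

View pics/s8z.png

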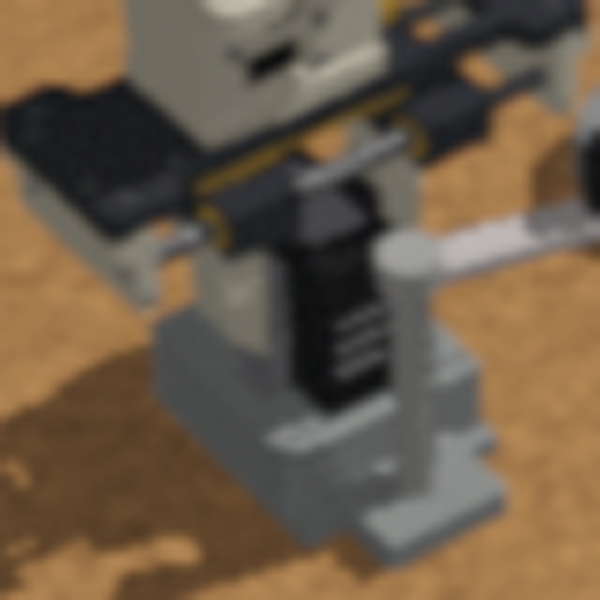

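The picture shows both fingers pressed on the catches with the pack still seated. I test-lift slowly and watch the force.

servo_tool --increments "0 0 0 0; 0 0 -0.1 0; 0 0 -0.1 0; 0 0 -0.1 0; 0 0 0 0" --gripper 200

```text
time: 15.65
position: [0.4964, 0.0376, 0.0536]
tcp_rot: [0.067, 0.998, -0.0, -0.0]
contact_force: [-0.5, -0.0, -4.4]
gripper_width: 0.0444
```

servo_tool --increments "0 0 -0.1 0; 0 0 -0.1 0; 0 0 -0.1 0; 0 0 0 0"

```text
time: 16.15
position: [0.4965, 0.0377, 0.0568]
tcp_rot: [0.067, 0.998, 0.0, 0.0]
contact_force: [0.8, -0.3, -5.2]
gripper_width: 0.0443
```

After 6 mm the load is about the pack's weight only, so it is free. I keep lifting.

servo_tool --increments "0 0 -0.3 0; 0 0 -0.4 0; 0 0 -0.5 0; 0 0 -0.6 0; 0 0 -0.8 0; 0 0 -0.8 0; 0 0 -0.8 0; 0 0 -0.8 0; 0 0 -0.8 0; 0 0 -1 0; 0 0 -1 0; 0 0 -1 0; 0 0 -1 0; 0 0 -1 0; 0 0 -1 0; 0 0 -0.8 0; 0 0 -0.5 0; 0 0 -0.3 0; 0 0 0 0; 0 0 0 0"

```text
time: 18.65
position: [0.4963, 0.0377, 0.1904]
tcp_rot: [0.067, 0.998, 0.0, -0.0]
contact_force: [-0.8, 0.1, -3.9]
gripper_width: 0.0445
```

```bash
python3 look.py 9
```

```text
t 18.65 pos [0.4963 0.0377 0.1904] gw 0.0445 F [-0.8  0.1 -3.9] M [-0.01 -0.   -0.02] toolx ang 3.008 tilt [-6.e-04  1.e-04 -1.e+00]
```

View pics/s_9.png

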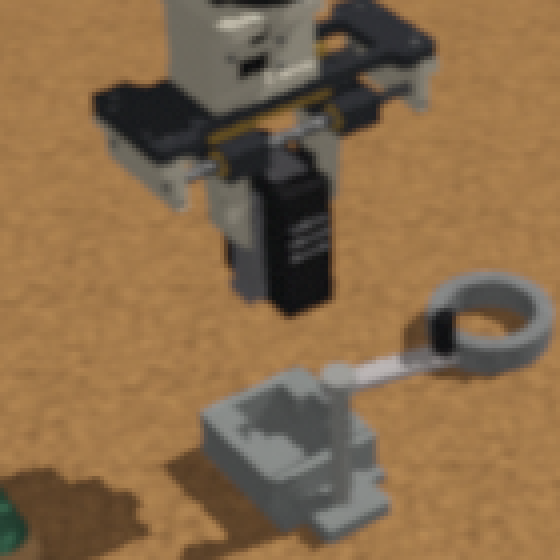

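View pics/t_9.png

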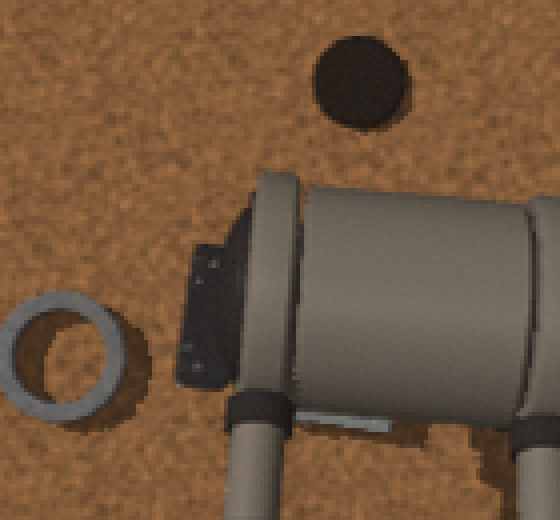

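The pack hangs upright above the empty cradle, with its lowest corner at crop (290,315). The keeper is aside, and tape and cap sit where they were. I do a last settle and checks, then hand in.

servo_tool --increments "0 0 0 0; 0 0 0 0; 0 0 0 0; 0 0 0 0; 0 0 0 0; 0 0 0 0"

```text
time: 19.5
position: [0.4965, 0.0377, 0.1907]
tcp_rot: [0.067, 0.998, 0.0, 0.0]
contact_force: [-0.1, -0.7, -4.1]
gripper_width: 0.0444
```

Run:
```python
from look import *
s,d=look("10"); 
c=d["scene"]; a=3.008; tx=np.array([np.cos(a),np.sin(a),0]); ty=np.array([np.sin(a),-np.cos(a),0])
p=np.array([.4963,.0377,0])-.035*tx-.018*ty
for z in(.10,.12,.148): print(z,(proj(c,p+[0,0,z])-[150,90]+.5)*4-.5)
d0=pickle.load(open("cam0.pkl","rb"))
for n in("scene","top"):
    A=cv2.absdiff(d0[n]["frame"],d[n]["frame"]).max(2)
    for o,P in[("tape",(.4977,.2267,.012)),("cap",(.6915,.022,.006)),("tree",(.4325,-.1505,.03))]:
        u,v=proj(d0[n],P).astype(int); print(n,o,A[v-15:v+15,u-15:u+15].mean().round(1))
crop(d["scene"],100,120,200,145,4,"pics/end.png")
print(np.abs(s["qvel"]).max())
```

```text
t 19.5 pos [0.4965 0.0377 0.1907] gw 0.0444 F [-0.1 -0.7 -4.1] M [-0.04  0.02 -0.05] toolx ang 3.0081 tilt [ 1.e-04  1.e-04 -1.e+00]
0.1 [290.38094411 388.267162  ]
0.12 [289.15342916 362.94279312]
0.148 [287.38875329 326.53647272]
scene tape 11.5
scene cap 3.3
scene tree 29.2
top tape 3.5
top cap 3.3
top tree 32.6
0.0018034469207435526
```

View pics/end.png

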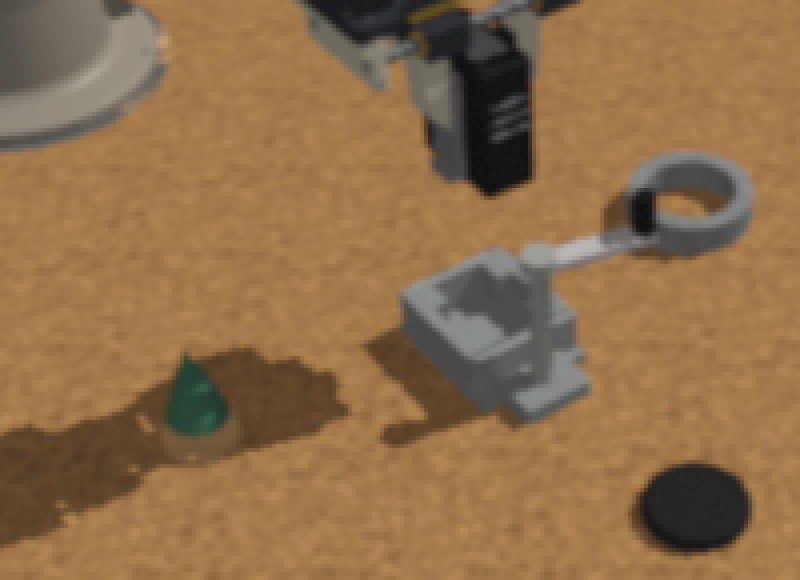

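The tree is at full-image (149,220), unmoved; its pixel difference is the arm's shadow. The pack's underside is at about 0.148 m. Handing in.

Run:
```python
from workcell import order
print(order.finish_job())
```

```text
the job is handed in; nothing more can be done
None
```

I swung the keeper aside to about 1.78 rad, squeezed both catches with the battery seated at 35 N, and lifted it out. It is still held upright over the empty cradle, and the job was handed in at about 19.5 s.

**Last checks:**
- **Height:** the underside is about 0.148 m above the table from the tool height. The scene picture puts it slightly higher, consistent with that camera reading about 1 pixel high.
- **Hold:** the tool is vertical and the fastest joint moves at 0.002 rad/s. The load is about 4 N, the battery's own weight, so nothing is touching the cradle.
- **Keeper and bystanders:** the keeper is still aside, and the tape and lens cap have not moved. The tree area differed from the first pictures, but only because the arm's shadow falls on it; the tree sits at the same pixel.

**What disagreed:**
- **Finger opening:** it reads 44 mm, where 48 mm was expected with both catches fully in. I put this down to the fingers flexing and could not read the catch travel directly. The battery came free past its 2 mm lock with only its weight on the tool, so both teeth had released.
- **Cameras:** the two views differed by 3 to 9 mm on positions. I used mainly the top view and confirmed the jaws were centred by a sideways force near zero, which rose to about 2.6 N during the full squeeze and returned to near zero once the battery lifted.

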